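Clamp an inkstone blank with the click wrench

TASK

Slide the grey stone blank gently along the bed of the clamping fixture until it is fully home against the end stop. Then turn the wrench on the clamp bolt clockwise (seen from above) until its handle clicks over, stop there without forcing it on, and let go so that the stone stays clamped square against the fence and the end stop. Leave the other things on the bench alone.

Things in the scene. Friction and masses are not known exactly. Their poses are not given: they have to be found in the camera images.
- fixture: Clamping fixture fixed to the bench: dark steel bed 220 x 140 x 12 mm (x -100..+120, y -90..+50 mm from the origin, which is on the bench surface). Aluminium fence along its +y side, inner face at y = +33 mm, rising 18 mm above the bed. End stop across its +x end, inner face at x = +85 mm. Clamp bolt at x = +20, y = -61 mm. x runs along the fence to the stop, z up.
- stop: The aluminium end stop, a bar 16 x 60 x 18 mm fixed on the bed; origin at the middle of the lower edge of its inner face, 12 mm above the bench; axes as the fixture's. The stone chips if rammed against it with more than about 40 N.
- stop_face (a point): Middle of the end stop's inner face, 25 mm above the bench; axes as the fixture's (x points away from the stone).
- slab: Loose stone blank 130 x 66 x 26 mm, 0.6 kg +-30 %, two round basins on top (smaller towards -x), on the bed, top 38 mm above the bench. Origin: centre of its underside; x along its length, to the end stop. Starts 14 to 38 mm short of the stop, 1.5 to 3 mm off the fence, yawed up to 0.02 rad; home, its origin is 65 mm from the stop's face. Slides under 3 to 8 N, may stick up to 15 N.
- cam: Clamp bolt with the wrench head on it (does not lift off). Turns about the vertical through its origin, 12 mm above the bench; x points along the wrench. Off-centre disc, radius 20 mm, below; round wrench head, radius 18 mm, 39 to 61 mm above the bench. Turned clockwise, the disc presses the stone on the fence and comes up solid after 0.6 to 1.1 rad (varies). Takes 2 N at the grip; stays put.
- handle (a joint): Breakaway joint of the wrench, pivot 35 mm from the bolt axis: 0 = handle straight. Once the clamp is solid, 10 N across the middle of the grip (1.2 N m about the pivot) makes the handle kink clockwise, the value growing under a nearly constant 10 to 11 N, to a hard stop at 0.26 rad. 0.08 rad held 0.1 s is a click; past 0.22 rad it is forced too far. Springs back to 0 when let go.
- grip (a point): Middle of the wrench's black grip, on its axis, 50 mm above the bench, 150 mm from the bolt axis; x points away from the bolt. Grip round, 24 mm thick, 95 mm long (105 to 200 mm from the bolt axis); steel shank before it 15 mm thick. Starts at -62 to -91 degrees from the fixture's x axis (-90 = straight away from the fence); clockwise carries it towards the fixture's -x.
- burnisher: Bystander: flat wooden stick with a steel end, 145 mm long, lying beyond the fence; origin underneath its middle.
- chisel: Bystander: carving chisel, 150 mm long, lying beyond the fence; origin underneath its middle.
- whetstone: Bystander: tan whetstone 45 x 90 x 22 mm beyond the end stop; origin underneath its centre.
- mallet: Bystander: wooden mallet, about 210 mm long, to the right; origin under the handle near the head.
- post: Bystander: upright dark stone cylinder, 44 mm thick, 110 mm high, to the left; origin under its centre.
- inkstone: Bystander: finished dark inkstone 120 x 85 x 28 mm, to the left; origin under its centre.
- jar: Bystander: clear jar with steel cap, 56 mm thick, 70 mm high, to the left; origin under its centre.
Not all that is in view belongs to the job. What is shaped like the slab but blue or turquoise is not meant.

How it is judged:
By the outcome, as a careful person would: the job done as asked, in the order asked, and still so for the second after the job is handed in, with the robot touching nothing.
It also fails if it takes over 61 s, if anything falls off the work surface, if the arm or the gripper's body presses on something with over 40 N, if the wrist force passes 120 N, or if a joint passes its speed limit or range.

ROBOT

A 6-joint arm with a two-finger parallel gripper is mounted at the origin on the work surface. World frame = base frame: x ahead of the robot, y to its left, z up, the work surface at z = 0. Lengths are in mm, angles in rad, forces in N, time in s.
With the tool pointing down it reaches from about 300 to 775 mm from the base axis. Payload 14.6 kg.
Tool frame: the origin (TCP) lies at the very end of the fingers, on their centre line; the grasp point (between the pads) lies 19 mm behind it (manip.grip_point_offset is the distance from the TCP to the grasp point, in mm); z points along the fingers, y is the line along which they close (so a half turn about z gives the same grasp; the last joint's range is limited). The gripper opens to 94 mm and grips with 3 to 60 N. Pads are 16 mm wide; open, the fingers measure 119 mm over their backs; the gripper's body (75 mm by 177 mm) begins 78 mm behind the grasp point.
Start: joints at [-1.364, 0.3, 1.521, -0, 1.321, -0.067], TCP at [148.709, -529.504, 205.446] pointing down, gripper open.
Joint ranges: [-3.03, 3.03], [-0.79, 2.21], [0.23, 2.52], [-1.04, 4.18], [0, 3.07], [-2.55, 2.55]. Speed limits (rad/s): [2.22, 2.22, 2.57, 3.14, 3.14, 3.14].

INTERFACE

Orientations are given as [roll, pitch, yaw] about the fixed x, y, z axes, in that order (R = Rz(yaw) Ry(pitch) Rx(roll)).
In Python, from cell import telemetry, eyes, manip gives the robot as it stands.
- The arm moves only by the tool play_rows, never from a script. Its arguments are lists of equal length, an entry for each row: "translation": the shift along the world's x, y, z in m, a list of three; "yaw": the turn about the world's z in rad. A call has 1 to 12 rows; each row is the pose to reach, as a shift and turn from the pose commanded when the call began; what a row does not reach only later rows make up. A row lasts 1/8 s, in which the tool goes at most 62.5 mm and 10.7 degrees, less where a joint would pass 70% of its speed; a pose out of reach is approached as far as the arm can. A call with a gripper value outside its range is refused whole. "hand" is the opening, from 0 (shut) to 1 (fully open), set as the call begins (left out, the last holds). The fingers move at their own pace and stop on an object; "force" is the grip in N (left out, the last holds). Time passes only in rows, so rows that repeat a pose let the fingers close. It gives the time, the measured TCP pose, the force, the opening and the grip force at its end, in the units of the state.
- telemetry.read_state(): the state, without advancing time (a new reading comes with each control period).
- eyes.camera(name): name is "scene" or "side" or "wrist"; returns a dict with "pixels" (480x640x3 uint8, red, green, blue), "fx", "fy", "cx", "cy" (pixels), "cam_to_world" (4x4, takes a point from camera to world coordinates); the wrist camera has in their place "T_tool_cam" (4x4, takes a point from camera to tool coordinates, whose origin is the TCP and whose axes are the flange's). Camera axes: x right, y up, looking along -z (the intrinsics and any distortion apply to the point x, -y, -z); pixel columns grow to the right and rows downward; lengths in mm; the calibration is good to about 2 mm. A picture is of the moment at which its call begins: read the wrist's pose just before it. There is no depth.
- manip.sign_off(): hands the job in; it is judged then, once.
The state is a dict: "clock": time; "joints": joint angles; "qd": joint speeds; "effort": joint torques, N m; "eef_pos": TCP position; "eef_rot": TCP orientation; "wrist_force": force on the tool from outside, world axes, zero at the start; "moment": the same for the moment, N m; "finger_gap": finger opening in mm; "finger_force": force on a finger pad.
Only numpy, scipy, OpenCV 4.12 (cv2) and the standard library are available. Lean on these libraries where they do the work, as an engineer would, in place of code of your own. Each camera call takes 0.05 s, during which the arm holds its last target. There are 200 camera calls.

## Working session

There is one attempt and no reset: what is moved stays moved. The work goes in short steps, Python scripts to look and compute and a tool call to move; the robot and the scene stay as the last step left them, time stands still between calls to the robot, and variables do not carry over. Pictures are saved under pics/ and viewed, at most 10 in all, crops included, and the job is handed in when it is done.

Besides the shell and the picture viewer there is one more tool, called after "Call:" by a JSON object that holds its "api" and its "payload". play_rows: Moves the arm, as the interface text tells. Its arguments: {"type":"object","properties":{"translation":{"type":"array","items":{"type":"array","items":{"type":"number"}}},"yaw":{"type":"array","items":{"type":"number"}},"hand":{"type":"number"},"force":{"type":"number"}},"required":["translation","yaw"]}

```bash
mkdir -p pics; ls
python3 - <<'E'
from cell import telemetry, eyes, manip
import cv2, numpy as np
s=telemetry.read_state(); print(s)
for n in ("scene","side"):
    c=eyes.camera(n); cv2.imwrite(f"pics/{n}0.png",c["pixels"][:,:,::-1]); print(n,{k:(np.round(v,3).tolist()) for k,v in c.items() if k!="pixels"})
E
```

```text
pics
{'clock': 0.0, 'joints': array([-1.36359590e+00,  3.00448603e-01,  1.52155994e+00, -2.00731828e-06,
        1.32071315e+00, -6.65951407e-02]), 'qd': array([-0.00051988, -0.00095203, -0.00049595, -0.00058995,  0.00113879,
       -0.00038057]), 'effort': array([ 2.09282807e-04, -5.31808734e+01, -3.52735376e+01,  7.07540126e-02,
        2.43670604e-02, -1.27353223e-04]), 'eef_pos': array([ 148.65930973, -529.26101646,  204.907617  ]), 'eef_rot': array([-3.14046599e+00, -7.31931191e-05,  2.73796024e-01]), 'wrist_force': array([-0.10855096,  0.6164917 , -0.45030114]), 'moment': array([ 0.04540002, -0.01410777,  0.04492922]), 'finger_force': 0.0, 'finger_gap': 93.88806488955396}
scene {'fx': 528.75, 'fy': 528.75, 'cx': 317.742, 'cy': 239.632, 'cam_to_world': [[-0.503, -0.489, 0.713, 1386.424], [0.864, -0.296, 0.407, 516.866], [0.012, 0.821, 0.571, 753.062], [0.0, 0.0, 0.0, 1.0]]}
side {'fx': 587.739, 'fy': 587.739, 'cx': 328.648, 'cy': 243.033, 'cam_to_world': [[-0.98, 0.132, -0.151, 310.389], [-0.199, -0.714, 0.671, 970.494], [-0.019, 0.688, 0.726, 1122.318], [0.0, 0.0, 0.0, 1.0]]}
```

View pics/scene0.png

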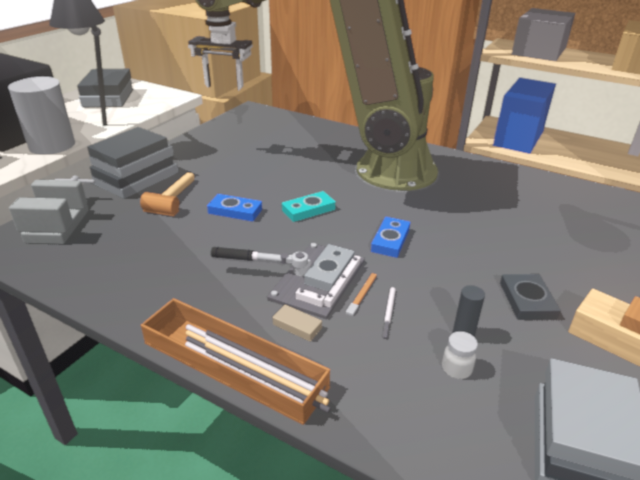

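View pics/side0.png

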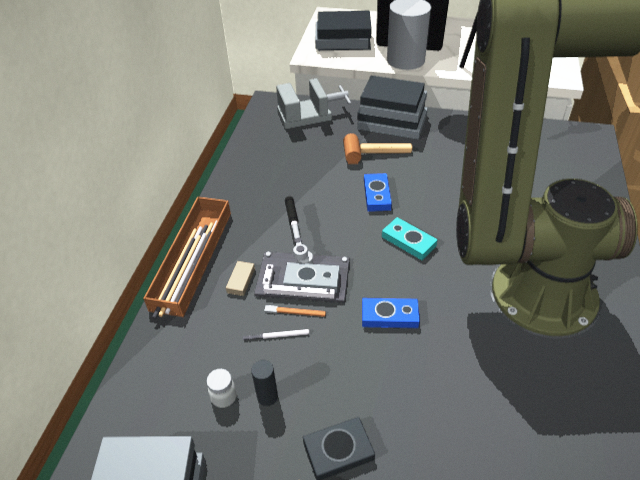

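Scene: fixture around (320,275), wrench grip from (212,252) to (255,255), bolt about (299,259). Side: stone about (312,274), stop at (268,275), grip about (291,212), bolt about (302,250). The fixture's x axis is close to world x.

```bash
cat > h.py <<'E'
import numpy as np, cv2
from scipy.spatial.transform import Rotation as R
from cell import telemetry, eyes, manip
def pose(s):
    T=np.eye(4); T[:3,:3]=R.from_euler('xyz',s["eef_rot"]).as_matrix(); T[:3,3]=s["eef_pos"]; return T
def shot(n,save=None):
    s=telemetry.read_state(); c=eyes.camera(n)
    c["M"]=pose(s)@c["T_tool_cam"] if n=="wrist" else c["cam_to_world"]
    if save: cv2.imwrite(f"pics/{save}.png",c["pixels"][:,:,::-1])
    return c
def ray(c,u,v):
    d=c["M"][:3,:3]@np.array([(u-c["cx"])/c["fx"],-(v-c["cy"])/c["fy"],-1]); return c["M"][:3,3],d/np.linalg.norm(d)
def plane(c,u,v,z):
    o,d=ray(c,u,v); return o+d*(z-o[2])/d[2]
def tri(*rs):
    A=sum(np.eye(3)-np.outer(d,d) for o,d in rs); b=sum((np.eye(3)-np.outer(d,d))@o for o,d in rs)
    p=np.linalg.solve(A,b); return p,[np.linalg.norm(np.cross(p-o,d)) for o,d in rs]
def proj(c,p):
    q=np.linalg.inv(c["M"])@np.append(p,1); return c["cx"]+c["fx"]*q[0]/-q[2], c["cy"]+c["fy"]*q[1]/q[2]
E
python3 - <<'E'
from h import *
np.set_printoptions(precision=1,suppress=True)
a=shot("scene");b=shot("side");w=shot("wrist","w0"); print(w["T_tool_cam"],w["fx"],w["cx"],w["cy"],[k for k in w])
for n,p,q in (("bolt",(299,258),(302,248)),("grip",(233,254),(291,212)),("gripend",(212,252),(289,199)),("bigbasin",(328,266),(307,274)),("smallbasin",(339,253),(327,275))):
    print(n,*tri(ray(a,*p),ray(b,*q)))
E
```

```text
[[   0.     1.     0.2   70.5]
 [   1.    -0.     0.     0.4]
 [   0.     0.2   -1.  -179.7]
 [   0.     0.     0.     1. ]] 363.99175271006385 320.7322955195471 237.07036342704757 ['pixels', 'fx', 'fy', 'cx', 'cy', 'T_tool_cam', 'M']
bolt [594.   15.   53.3] [np.float64(3.160629203111448), np.float64(3.1606292031113363)]
grip [ 654.8 -118.    47.6] [np.float64(1.1553523356258804), np.float64(1.1553523356258488)]
gripend [ 672.3 -164.6   47.8] [np.float64(0.22005537320624427), np.float64(0.22005537320609872)]
bigbasin [567.3  76.1  34.7] [np.float64(0.1250767673279669), np.float64(0.12507676732801734)]
smallbasin [517.8  76.2  40.4] [np.float64(1.09949394782893), np.float64(1.0994939478288481)]
```

Call:
{"api": "play_rows", "payload": {"translation": [[0.035, 0.05, 0], [0.075, 0.105, 0], [0.11, 0.16, 0], [0.15, 0.215, 0], [0.185, 0.27, 0], [0.225, 0.325, 0], [0.26, 0.38, 0], [0.3, 0.435, 0], [0.335, 0.49, 0], [0.37, 0.54, 0], [0.39, 0.57, 0], [0.39, 0.57, 0]], "yaw": [-0.02, -0.05, -0.08, -0.1, -0.13, -0.15, -0.18, -0.2, -0.23, -0.25, -0.274, -0.274], "hand": 0}}

```text
clock: 1.75
eef_pos: [539.6, 43.4, 204.7]
eef_rot: [-3.141, 0.001, 0.003]
wrist_force: [-0.5, -0.3, -0.0]
finger_gap: 0.5
finger_force: 0.0
```

Run:
```python
from h import *
w=shot("wrist","w1"); s=telemetry.read_state(); print(s["eef_pos"],s["eef_rot"],s["clock"])
```

```text
[539.08365895  42.15012084 204.78434946] [-3.14156529e+00  1.03868611e-03  2.55945147e-03] 1.8
```

View pics/w1.png

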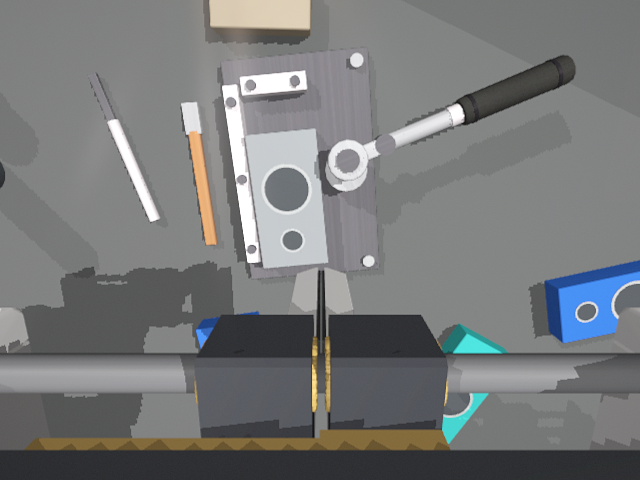

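Wrist: stone top corners about (247,135), (315,129), (327,262), (262,268); stop inner edge about (243,97)–(306,92); bolt (348,160); grip (462,112)–(572,68).

Run:
```python
from h import *
np.set_printoptions(precision=1,suppress=True)
w=shot("wrist"); a=shot("scene"); b=shot("side")
im=w["pixels"]; hsv=cv2.cvtColor(im,cv2.COLOR_RGB2HSV)
f=im[150,260].astype(int); print("stone rgb",f,im[225,310],"stop",im[83,270],"bed",im[120,280])
m=(np.abs(im.astype(int)-f).max(2)<22).astype(np.uint8); n,l,st,_=cv2.connectedComponentsWithStats(m)
k=l[150,260]; mm=cv2.morphologyEx((l==k).astype(np.uint8),cv2.MORPH_CLOSE,np.ones((5,5)));mm=cv2.morphologyEx(mm,cv2.MORPH_OPEN,np.ones((9,9)))
c=max(cv2.findContours(mm,0,2)[0],key=cv2.contourArea); P=np.array([plane(w,u,v,38) for u,v in c[:,0]])[:,:2]
r=cv2.minAreaRect(P.astype(np.float32)); print("stone",r); print(cv2.boxPoints(r))
for n,u,v,z in (("bolt",348,160,61),("gripIn",466,112,50),("gripOut",567,68,50),("stopL",243,97,30),("stopR",306,92,30),("fenceTop",239,88,30),("fenceBot",260,262,30)): print(n,plane(w,u,v,z))
print("grip mid tri",tri(ray(w,514,91),ray(b,291,212),ray(a,233,254)))
```

```text
stone rgb [200 204 207] [200 204 207] stop [255 255 255] bed [139 137 142]
stone ((533.8058471679688, 71.99256896972656), (81.88755798339844, 64.64532470703125), 5.629405975341797)
[[489.9 100.1]
 [496.2  35.8]
 [577.7  43.8]
 [571.4 108.2]]
bolt [596.5  18.1  61. ]
gripIn [637.3 -84.7  50. ]
gripOut [ 672.9 -166.7   50. ]
stopL [651.4 113.1  30. ]
stopR [655.8  55.4  30. ]
fenceTop [659.  116.4  30. ]
fenceBot [492.8 103.6  30. ]
grip mid tri (array([ 654.5, -121.4,   46.8]), [np.float64(3.926054680810196), np.float64(3.1313267629319865), np.float64(1.7870924898171945)])
```

Run:
```python
import cv2
i=cv2.imread("pics/w1.png")[40:290,200:400]; cv2.imwrite("pics/w1c.png",cv2.resize(i,None,fx=2.4,fy=2.4,interpolation=cv2.INTER_CUBIC)[:600])
```

```text
(no output)
```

View pics/w1c.png

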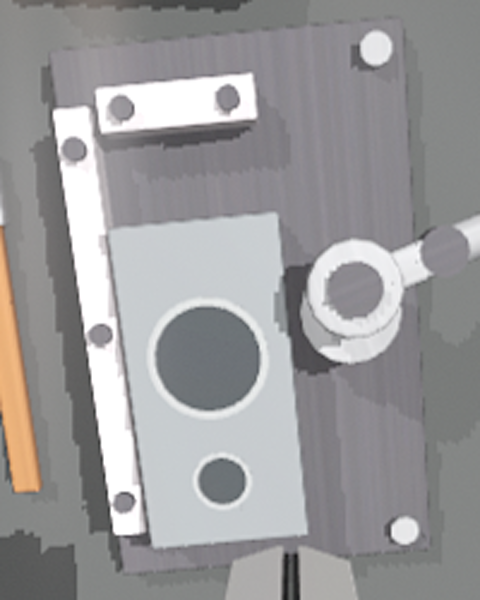

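Crop: stone corners map to full-image (244.6,135.8), (315.4,128.3), (327.9,262.9), (263.3,268.7); stop's inner top edge (241.7,92.9)–(307,87.9); fence inner top edge (238,84)–(260,262).

Run:
```python
from h import *
np.set_printoptions(precision=1,suppress=True)
w=shot("wrist")
S=np.array([plane(w,u,v,38)[:2] for u,v in ((244.6,135.8),(315.4,128.3),(327.9,262.9),(263.3,268.7))]); print(S,"len/width",[np.linalg.norm(S[i]-S[i-1]) for i in range(4)],S.mean(0))
T=np.array([plane(w,u,v,30)[:2] for u,v in ((241.7,92.9),(307,87.9))]); print(T)
F=np.array([plane(w,u,v,30)[:2] for u,v in ((238.0,84),(260.5,262))]);print(F)
an=lambda d:np.arctan2(d[1],d[0]); 
print("yaw stone",an(S[0]-S[3]),an(S[1]-S[2]),an(S[0]-S[1])-np.pi/2,"stop",an(T[0]-T[1])-np.pi/2,"fence",an(F[0]-F[1]))
y=an(F[0]-F[1]);x=np.array([np.cos(y),np.sin(y)]); print("gap",(T.mean(0)-S[:2].mean(0))@x,"back mid",S[2:].mean(0))
```

```text
[[616.6 109. ]
 [623.2  43.9]
 [493.8  31.9]
 [487.7  96.9]] len/width [np.float64(129.47660215146846), np.float64(65.4315742810928), np.float64(129.93667754462652), np.float64(65.28092670791231)] [555.3  70.4]
[[654.6 111.3]
 [658.8  51.5]]
[[662.2 114.3]
 [492.1 100.8]]
yaw stone 0.09359268140916593 0.09244593368766636 0.10067959608649746 stop 0.07084524153069505 fence 0.0788262730734553
gap 37.09669375519687 back mid [490.7  64.4]
```

Call:
{"api": "play_rows", "payload": {"translation": [[-0.035, 0.01, 0], [-0.074, 0.0205, 0], [-0.074, 0.0205, -0.04], [-0.074, 0.0205, -0.09], [-0.074, 0.0205, -0.135], [-0.074, 0.0205, -0.165], [-0.074, 0.0205, -0.182], [-0.074, 0.0205, -0.182], [-0.069, 0.0209, -0.182], [-0.069, 0.0209, -0.182]], "yaw": [0.03, 0.0725, 0.0725, 0.0725, 0.0725, 0.0725, 0.0725, 0.0725, 0.0725, 0.0725]}}

```text
clock: 3.25
eef_pos: [470.6, 61.2, 24.4]
eef_rot: [3.142, -0.002, 0.072]
wrist_force: [-0.1, -0.4, 0.9]
finger_gap: 0.5
finger_force: 0.0
```

Run:
```python
from h import *
w=shot("wrist","w2"); s=telemetry.read_state(); print(s["eef_pos"],s["eef_rot"],s["wrist_force"])
```

```text
[470.27728531  61.32145279  24.22552   ] [ 3.14156798e+00 -1.46629237e-03  7.21594003e-02] [-0.35767157  0.78622978  0.48896519]
```

View pics/w2.png

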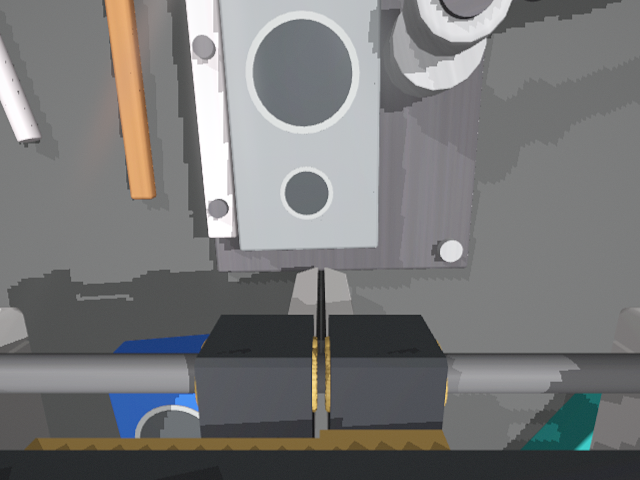

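Fingers (320,270) are behind the stone's rear edge (240–378, row 247); stone centre is at 309, so shift about 4 mm toward the fence, then push.

Call:
{"api": "play_rows", "payload": {"translation": [[0, 0.004, 0], [0.003, 0.0042, 0], [0.006, 0.0044, 0], [0.009, 0.0046, 0], [0.012, 0.0048, 0], [0.015, 0.005, 0], [0.018, 0.0053, 0], [0.021, 0.0055, 0], [0.024, 0.0057, 0], [0.027, 0.006, 0], [0.03, 0.0062, 0], [0.03, 0.0062, 0]], "yaw": [0, 0, 0, 0, 0, 0, 0, 0, 0, 0, 0, 0]}}

```text
clock: 4.8
eef_pos: [499.6, 67.6, 23.3]
eef_rot: [-3.142, 0.001, 0.072]
wrist_force: [-2.0, 0.4, 1.3]
finger_gap: 0.9
finger_force: 1.1
```

Run:
```python
from h import *
w=shot("wrist","w3"); s=telemetry.read_state(); print(s["eef_pos"],s["eef_rot"],s["wrist_force"])
```

```text
[499.58686864  67.6101976   23.30100501] [-3.14153560e+00  4.40059156e-04  7.23039457e-02] [-2.11689606 -0.00406151  0.60407867]
```

View pics/w3.png

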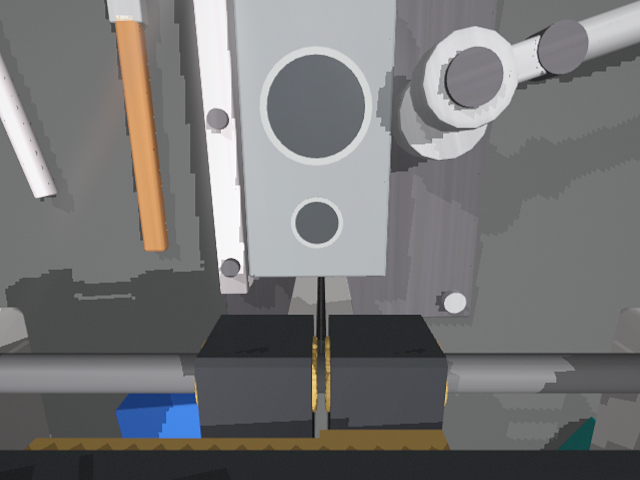

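Contact made: the stone's rear edge (row 275) meets the fingers at 320 and it has moved about 17 mm. About 20 mm remain.

Call:
{"api": "play_rows", "payload": {"translation": [[0.0015, 0.0001, 0], [0.003, 0.0002, 0], [0.0045, 0.0003, 0], [0.006, 0.0005, 0], [0.0075, 0.0006, 0], [0.009, 0.0007, 0], [0.0105, 0.0008, 0], [0.012, 0.0009, 0], [0.0135, 0.001, 0], [0.015, 0.0011, 0], [0.015, 0.0011, 0]], "yaw": [0, 0, 0, 0, 0, 0, 0, 0, 0, 0, 0]}}

```text
clock: 6.22
eef_pos: [515.0, 68.7, 23.6]
eef_rot: [-3.142, -0.001, 0.072]
wrist_force: [-0.8, 0.1, -0.6]
finger_gap: 0.6
finger_force: 0.6
```

Call:
{"api": "play_rows", "payload": {"translation": [[0.0008, 0, 0], [0.0016, 0.0001, 0], [0.0024, 0.0002, 0], [0.0024, 0.0002, 0]], "yaw": [0, 0, 0, 0]}}

```text
clock: 6.72
eef_pos: [517.2, 68.9, 23.6]
eef_rot: [-3.142, -0.0, 0.072]
wrist_force: [-4.0, -0.2, 2.5]
finger_gap: 0.6
finger_force: 2.0
```

Call:
{"api": "play_rows", "payload": {"translation": [[0.0005, 0, 0], [0.001, 0.0001, 0], [0.0015, 0.0001, 0], [0.0015, 0.0001, 0]], "yaw": [0, 0, 0, 0]}}

```text
clock: 7.22
eef_pos: [518.0, 68.9, 23.5]
eef_rot: [-3.142, 0.002, 0.072]
wrist_force: [-10.6, -1.0, 7.5]
finger_gap: 0.3
finger_force: 5.1
```

Run:
```python
from h import *
w=shot("wrist","w4"); s=telemetry.read_state(); print(s["eef_pos"],s["eef_rot"],s["wrist_force"])
```

```text
[517.95262213  68.95227758  23.52687989] [3.14155792e+00 1.64300541e-03 7.23948647e-02] [-10.9744034   -0.49825991   6.51172067]
```

View pics/w4.png

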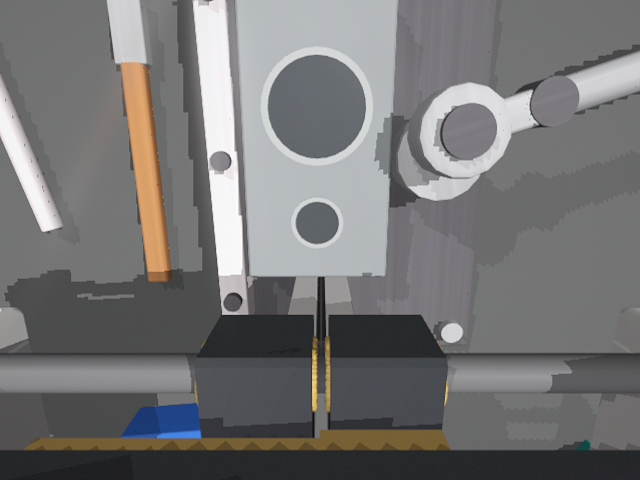

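Stone's rear edge still meets the fingers; force is climbing to 11 N. Continue in small steps to tell stop from sticking.

Call:
{"api": "play_rows", "payload": {"translation": [[0.0004, 0, 0], [0.0008, 0.0001, 0], [0.0008, 0.0001, 0]], "yaw": [0, 0, 0]}}

```text
clock: 7.65
eef_pos: [518.0, 69.0, 23.5]
eef_rot: [3.141, 0.004, 0.072]
wrist_force: [-16.7, -2.3, 11.7]
finger_gap: 0.5
finger_force: 8.1
```

Call:
{"api": "play_rows", "payload": {"translation": [[0.0003, 0, 0], [0.0006, 0, 0], [0.0006, 0, 0]], "yaw": [0, 0, 0]}}

```text
clock: 8.02
eef_pos: [518.0, 69.0, 23.5]
eef_rot: [3.142, 0.005, 0.072]
wrist_force: [-20.0, -1.9, 16.0]
finger_gap: 0.4
finger_force: 10.4
```

No motion at 20 N: it is on the stop. Back off, rise, check squareness from above.

Call:
{"api": "play_rows", "payload": {"translation": [[-0.01, -0.001, 0], [-0.02, -0.0015, 0], [-0.02, -0.0015, 0.05], [-0.01, -0.01, 0.11], [0.01, -0.03, 0.16], [0.03, -0.03, 0.18], [0.03, -0.03, 0.18], [0.03, -0.03, 0.18]], "yaw": [0, 0, 0, 0, 0, 0, 0, 0]}}

```text
clock: 9.02
eef_pos: [548.9, 39.3, 201.9]
eef_rot: [-3.141, 0.002, 0.073]
wrist_force: [-0.2, 0.0, 0.3]
finger_gap: 0.5
finger_force: 0.0
```

Run:
```python
from h import *
w=shot("wrist","w5"); s=telemetry.read_state(); print(s["eef_pos"],s["eef_rot"],s["wrist_force"])
np.save("M5.npy",w["M"])
i=w["pixels"][60:310,180:440,::-1]; cv2.imwrite("pics/w5c.png",cv2.resize(i,None,fx=2.4,fy=2.4,interpolation=cv2.INTER_CUBIC))
for u,v in ((596.5,18.1),(655,-122)): print(proj(w,(u,v,50)))
```

```text
[548.89934342  39.27798057 201.94777564] [-3.14143616e+00  2.24958380e-03  7.25972956e-02] [ 0.22390461 -0.50167085  0.43256305]
(np.float64(347.6025193893659), np.float64(172.3700183679448))
(np.float64(514.8886307824678), np.float64(116.08695884553637))
```

View pics/w5c.png

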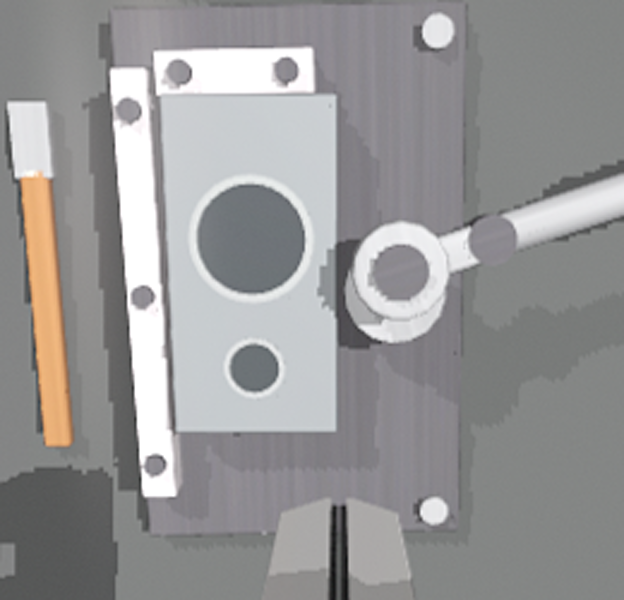

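The stone sits flush on the stop (edge row ~93 in the crop), square. Now go to the +x side of the grip.

Call:
{"api": "play_rows", "payload": {"translation": [[0.03, -0.03, 0], [0.06, -0.06, 0], [0.09, -0.09, 0], [0.12, -0.12, 0], [0.143, -0.146, 0], [0.143, -0.146, -0.03], [0.143, -0.146, -0.08], [0.143, -0.146, -0.125], [0.143, -0.146, -0.155], [0.143, -0.146, -0.166], [0.143, -0.146, -0.166]], "yaw": [0.06, 0.12, 0.19, 0.26, 0.323, 0.323, 0.323, 0.323, 0.323, 0.323, 0.323]}}

```text
clock: 10.45
eef_pos: [692.7, -106.7, 37.2]
eef_rot: [-3.141, 0.001, 0.396]
wrist_force: [-0.8, -0.2, -0.1]
finger_gap: 0.1
finger_force: 0.0
```

Run:
```python
from h import *
w=shot("wrist","w6"); s=telemetry.read_state(); print(s["eef_pos"],s["eef_rot"],s["wrist_force"])
B=np.array([596.5,18.1]); th0=np.arctan2(-140,58.5)
for d in np.arange(0,1.45,.1):
    th=th0-d; p=B+150*np.array([np.cos(th),np.sin(th)])+20*np.array([-np.sin(th),np.cos(th)])
    print(round(d,2),np.round(p-s["eef_pos"][:2],1))
```

```text
[ 693.27960245 -106.85006106   38.33333921] [ 3.14105040e+00 -7.51709574e-04  3.95462494e-01] [ 0.31599647 -0.57576283  0.46857668]
0.0 [-20.5  -5.7]
0.1 [-33.9 -12.7]
0.2 [-48.  -18.3]
0.3 [-62.5 -22.4]
0.4 [-77.4 -25.1]
0.5 [-92.5 -26.3]
0.6 [-107.6  -26. ]
0.7 [-122.6  -24.2]
0.8 [-137.4  -20.8]
0.9 [-151.7  -16. ]
1.0 [-165.5   -9.9]
1.1 [-178.7   -2.3]
1.2 [-190.9    6.5]
1.3 [-202.3   16.5]
1.4 [-212.6   27.6]
```

View pics/w6.png

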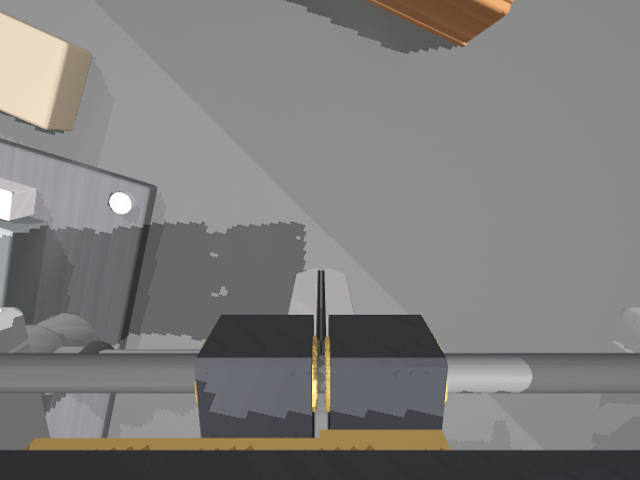

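Fingers clear at (320,275), grip hidden behind the gripper. Sweep along the arc to 0.45 rad, below the 0.6 minimum.

Call:
{"api": "play_rows", "payload": {"translation": [[-0.01, -0.003, 0], [-0.02, -0.006, 0], [-0.027, -0.009, 0], [-0.034, -0.013, 0], [-0.041, -0.0155, 0], [-0.048, -0.018, 0], [-0.055, -0.0205, 0], [-0.0625, -0.0225, 0], [-0.07, -0.024, 0], [-0.0775, -0.025, 0], [-0.085, -0.0258, 0], [-0.085, -0.0258, 0]], "yaw": [0, 0, -0.05, -0.1, -0.15, -0.2, -0.25, -0.3, -0.35, -0.4, -0.45, -0.45]}}

```text
clock: 12.0
eef_pos: [607.6, -132.9, 38.2]
eef_rot: [3.141, -0.001, -0.055]
wrist_force: [0.8, -0.2, 0.5]
finger_gap: 0.5
finger_force: 0.0
```

Run:
```python
from h import *
w=shot("scene","s7"); s=telemetry.read_state(); print(s["eef_pos"],s["eef_rot"],s["wrist_force"])
cv2.imwrite("pics/s7c.png",cv2.resize(w["pixels"][170:350,170:410,::-1],None,fx=3,fy=3))
```

```text
[ 607.76226568 -132.93383126   38.02230152] [ 3.14136855e+00 -4.88283906e-04 -5.38646181e-02] [ 0.18417665 -1.56464447 -0.35099445]
```

View pics/s7c.png

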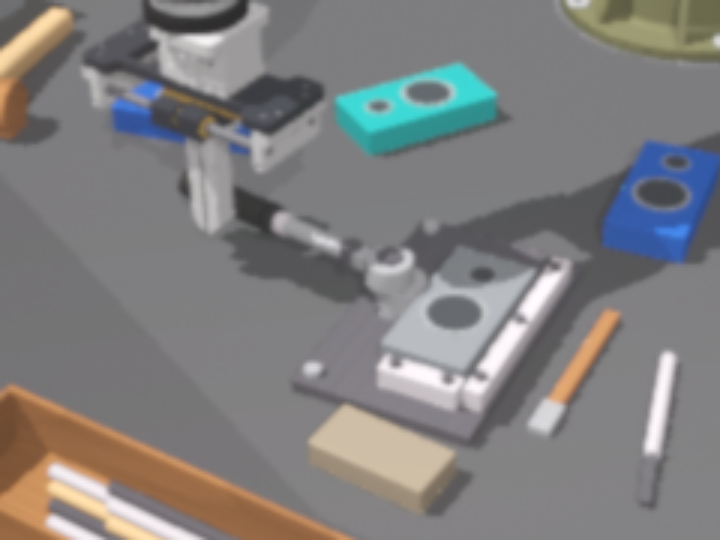

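The fingers press on the grip and the wrench has turned (grip near (210,200), bolt (390,265)). Continue in small steps, watching the force.

Call:
{"api": "play_rows", "payload": {"translation": [[-0.0075, -0.0001, 0], [-0.015, -0.0001, 0], [-0.0225, -0.0002, 0], [-0.0225, -0.0002, 0]], "yaw": [-0.05, -0.1, -0.15, -0.15]}}

```text
clock: 12.55
eef_pos: [585.4, -133.0, 37.8]
eef_rot: [3.141, -0.0, -0.204]
wrist_force: [-0.3, 0.0, 0.5]
finger_gap: 0.2
finger_force: 0.0
```

Call:
{"api": "play_rows", "payload": {"translation": [[-0.0038, 0.0004, 0], [-0.0075, 0.0009, 0], [-0.0075, 0.0009, 0]], "yaw": [-0.025, -0.05, -0.05]}}

```text
clock: 12.92
eef_pos: [577.9, -132.1, 37.5]
eef_rot: [3.142, -0.0, -0.255]
wrist_force: [1.1, -1.1, 0.9]
finger_gap: 0.6
finger_force: 0.8
```

Call:
{"api": "play_rows", "payload": {"translation": [[-0.0038, 0.0005, 0], [-0.0075, 0.0009, 0], [-0.0075, 0.0009, 0]], "yaw": [-0.025, -0.05, -0.05]}}

```text
clock: 13.3
eef_pos: [570.1, -130.9, 37.4]
eef_rot: [-3.141, 0.001, -0.305]
wrist_force: [1.1, 0.7, -0.0]
finger_gap: 0.5
finger_force: 0.4
```

Call:
{"api": "play_rows", "payload": {"translation": [[-0.0037, 0.0008, 0], [-0.0074, 0.0017, 0], [-0.0074, 0.0017, 0]], "yaw": [-0.025, -0.05, -0.05]}}

```text
clock: 13.68
eef_pos: [562.7, -129.3, 37.4]
eef_rot: [3.142, 0.001, -0.355]
wrist_force: [-0.1, -0.5, -0.1]
finger_gap: 0.5
finger_force: 0.3
```

Call:
{"api": "play_rows", "payload": {"translation": [[-0.0037, 0.0008, 0], [-0.0074, 0.0017, 0], [-0.0074, 0.0017, 0]], "yaw": [-0.025, -0.05, -0.05]}}

```text
clock: 14.05
eef_pos: [555.3, -127.5, 37.4]
eef_rot: [-3.142, 0.001, -0.405]
wrist_force: [0.5, 0.2, 1.1]
finger_gap: -0.1
finger_force: 0.2
```

Call:
{"api": "play_rows", "payload": {"translation": [[-0.0036, 0.0012, 0], [-0.0072, 0.0024, 0], [-0.0072, 0.0024, 0]], "yaw": [-0.025, -0.05, -0.05]}}

```text
clock: 14.42
eef_pos: [548.4, -125.4, 37.4]
eef_rot: [3.141, -0.001, -0.456]
wrist_force: [5.0, -2.6, -2.8]
finger_gap: -0.0
finger_force: 2.2
```

Force rising to 5.6 N at about 0.85 rad: smaller steps now.

Call:
{"api": "play_rows", "payload": {"translation": [[-0.0015, 0.0005, 0], [-0.0028, 0.0009, 0], [-0.0028, 0.0009, 0]], "yaw": [-0.01, -0.02, -0.02]}}

```text
clock: 14.8
eef_pos: [546.1, -124.7, 37.5]
eef_rot: [-3.141, -0.002, -0.476]
wrist_force: [7.9, -3.2, -4.2]
finger_gap: 0.1
finger_force: 4.0
```

Call:
{"api": "play_rows", "payload": {"translation": [[-0.0014, 0.0005, 0], [-0.0028, 0.001, 0], [-0.0028, 0.001, 0]], "yaw": [-0.01, -0.02, -0.02]}}

```text
clock: 15.18
eef_pos: [543.6, -123.9, 37.6]
eef_rot: [-3.141, -0.002, -0.496]
wrist_force: [9.0, -4.5, -4.5]
finger_gap: 0.7
finger_force: 5.2
```

Call:
{"api": "play_rows", "payload": {"translation": [[-0.0019, 0.0008, 0], [-0.0037, 0.0015, 0], [-0.0055, 0.0023, 0], [-0.0055, 0.0023, 0]], "yaw": [-0.015, -0.03, -0.04, -0.04]}}

```text
clock: 15.68
eef_pos: [538.1, -121.7, 37.6]
eef_rot: [-3.141, -0.003, -0.536]
wrist_force: [9.1, -6.3, -6.7]
finger_gap: 0.5
finger_force: 5.5
```

Call:
{"api": "play_rows", "payload": {"translation": [[-0.0018, 0.0009, 0], [-0.0036, 0.0017, 0], [-0.0055, 0.0026, 0], [-0.0055, 0.0026, 0]], "yaw": [-0.015, -0.03, -0.045, -0.045]}}

```text
clock: 16.18
eef_pos: [532.5, -119.3, 37.6]
eef_rot: [3.142, -0.003, -0.581]
wrist_force: [8.4, -7.4, -4.6]
finger_gap: 0.3
finger_force: 5.7
```

Run:
```python
from h import *
# handle direction vs bolt->joint direction, from dark grip mask and shank, in both fixed views
for n in ("scene","side"):
    c=shot(n,n+"8"); g=cv2.cvtColor(c["pixels"],cv2.COLOR_RGB2GRAY); hsv=cv2.cvtColor(c["pixels"],cv2.COLOR_RGB2HSV)
    u,v=map(int,proj(c,(596.5,18.1,50))); m=((g<45)).astype(np.uint8)
    q=np.array([proj(c,(596.5+150*np.cos(t),18.1+150*np.sin(t),50)) for t in (-2.06,-2.16,-2.26)]); print(n,u,v,np.round(q,1).tolist())
    x,y=q[1].astype(int); mm=np.zeros_like(m); mm[y-40:y+40,x-40:x+40]=m[y-40:y+40,x-40:x+40]
    k,l,st,ce=cv2.connectedComponentsWithStats(mm)
    for i in range(1,k):
        if st[i,4]>25: print(st[i],ce[i].round(1))
```

```text
scene 298 259 [[267.5, 226.9], [273.2, 225.3], [279.0, 224.0]]
side 300 250 [[338.4, 218.0], [342.7, 220.6], [346.6, 223.6]]
[319 180  34  21 221] [338.7 191.2]
[303 193  25  12  40] [315.8 199.6]
[329 209  29  23 235] [343.2 220.1]
```

Call:
{"api": "play_rows", "payload": {"translation": [[-0.0012, 0.0006, 0], [-0.0023, 0.0012, 0], [-0.0023, 0.0012, 0], [-0.0023, 0.0012, 0], [-0.0023, 0.0012, 0]], "yaw": [-0.01, -0.02, -0.02, -0.02, -0.02]}}

```text
clock: 16.9
eef_pos: [530.3, -118.3, 37.6]
eef_rot: [3.141, -0.003, -0.601]
wrist_force: [8.1, -7.9, -6.1]
finger_gap: 0.4
finger_force: 5.8
```

Force is steady at about 11 N, so the handle has kinked well past the click. Back off slowly along the path, then rise.

Call:
{"api": "play_rows", "payload": {"translation": [[0.0035, -0.002, 0], [0.007, -0.004, 0], [0.0105, -0.006, 0], [0.014, -0.008, 0], [0.0175, -0.01, 0], [0.022, -0.013, 0], [0.03, -0.018, 0], [0.04, -0.024, 0], [0.05, -0.03, 0], [0.05, -0.03, 0.04], [0.05, -0.03, 0.09], [0.05, -0.03, 0.14]], "yaw": [0, 0, 0, 0, 0, 0, 0, 0, 0, 0, 0, 0]}}

```text
clock: 18.4
eef_pos: [579.8, -147.5, 179.0]
eef_rot: [3.142, 0.0, -0.6]
wrist_force: [0.9, 0.0, 0.4]
finger_gap: 0.9
finger_force: 0.0
```

Call:
{"api": "play_rows", "payload": {"translation": [[-0.01, 0.04, 0.02], [-0.02, 0.08, 0.02], [-0.03, 0.12, 0.02], [-0.03, 0.16, 0.02], [-0.03, 0.19, 0.02], [-0.03, 0.19, 0.02], [-0.03, 0.19, 0.02]], "yaw": [0.12, 0.25, 0.37, 0.5, 0.62, 0.67, 0.67]}}

```text
clock: 19.27
eef_pos: [549.9, 42.8, 197.5]
eef_rot: [3.142, 0.0, 0.07]
wrist_force: [0.7, -0.4, 0.2]
finger_gap: 0.4
finger_force: 0.0
```

Run:
```python
from h import *
np.set_printoptions(precision=3,suppress=True)
w=shot("wrist","w9"); s=telemetry.read_state(); print(s["eef_pos"],s["eef_rot"],s["wrist_force"])
im=w["pixels"].astype(int); B=np.array([596.5,18.1])
m=(np.abs(im-[200,204,207]).max(2)<14).astype(np.uint8); k,l,st,ce=cv2.connectedComponentsWithStats(m)
i=1+st[1:,4].argmax(); c=max(cv2.findContours((l==i).astype(np.uint8),0,1)[0],key=cv2.contourArea)
print(st[i]); P=np.array([plane(w,u,v,38)[:2] for u,v in c[:,0]],np.float32); print("stone",cv2.minAreaRect(P))
g=(im.max(2)<75).astype(np.uint8); k,l,st,ce=cv2.connectedComponentsWithStats(g)
for i in range(1,k):
    if st[i,4]>400:
        ys,xs=np.where(l==i); Q=np.array([plane(w,u,v,50)[:2] for u,v in zip(xs[::5],ys[::5])],np.float32)
        r=cv2.minAreaRect(Q); d=np.array(r[0])-B; vx,vy,_,_=cv2.fitLine(Q,2,0,.01,.01).ravel()
        print(st[i],np.array(r[0]),r[1],"dist",np.hypot(*d),"ang from bolt",np.degrees(np.arctan2(d[1],d[0])),"axis",np.degrees(np.arctan2(vy,vx)))
```

```text
[549.899  42.516 197.456] [3.142 0.    0.069] [-0.274 -0.587 -0.622]
[ 243   95   77  148 7156]
stone ((594.0474243164062, 80.1957015991211), (133.1669921875, 64.64624786376953), 5.402541160583496)
[ 439  226   95   69 1872] [ 524.02  -117.393] (100.80562591552734, 24.45635986328125) dist 153.66158222654119 ang from bolt -118.14395939796874 axis 63.41708
[316 271  10  95 543] [453.66   35.242] (101.21537780761719, 7.959874153137207) dist 143.86440707171585 ang from bolt 173.1567933667031 axis 3.2924407
[   0  315  314   43 4802] [423.863 197.688] (46.4133186340332, 312.3997802734375) dist 249.10907633102312 ang from bolt 133.86949063652955 axis -80.62563
[ 329  315  311   43 4746] [ 447.096 -129.442] (46.40898513793945, 311.9990539550781) dist 209.9764778804002 ang from bolt -135.3591491776503 axis 88.61977
[ 200  412  115   26 1633] [321.812  93.572] (30.055830001831055, 122.72358703613281) dist 284.8677092417821 ang from bolt 164.63679333802656 axis -87.135765
[328 413 114  16 849] [341.18  -40.696] (18.89435386657715, 120.83190155029297) dist 262.00233004195684 ang from bolt -167.03178634553848 axis -86.12125
[    0   450   640    30 19060] [278.606  26.882] (39.26827621459961, 708.9500122070312) dist 318.0156767680197 ang from bolt 178.41766098075215 axis -85.93277
```

Run:
```python
from h import *
w=shot("wrist"); im=w["pixels"].astype(int)
m=cv2.morphologyEx((np.abs(im-[200,204,207]).max(2)<14).astype(np.uint8),cv2.MORPH_OPEN,np.ones((3,3)))
wh=(im.min(2)>235)
E={"L":[],"R":[],"F":[],"top":[],"bot":[],"stopfront":[]}
for v in range(112,232,2):
    x=np.where(m[v,235:335])[0]+235; E["L"].append(plane(w,x.min()-.5,v,38)); E["R"].append(plane(w,x.max()+.5,v,38))
    f=np.where(wh[v,215:x.min()])[0]
    if len(f): E["F"].append(plane(w,f.max()+215.5,v,30))
for u in range(256,312,2):
    y=np.where(m[:,u])[0]; y=y[(y>80)&(y<260)]; E["top"].append(plane(w,u,y.min()-.5,38)); E["bot"].append(plane(w,u,y.max()+.5,38))
    f=np.where(wh[60:y.min(),u])[0]
    if len(f): E["stopfront"].append(plane(w,u,f.max()+60.5,30))
for k,P in E.items():
    if len(P)>5:
        P=np.array(P)[:,:2].astype(np.float32); a,b,x,y=cv2.fitLine(P,cv2.DIST_HUBER,0,.01,.01).ravel(); print(k,len(P),(x,y),"slope", b/a if abs(a)>abs(b) else -a/b)
```

```text
L 60 (np.float32(602.88794), np.float32(113.71958)) slope 0.09723599
R 60 (np.float32(591.3809), np.float32(47.73049)) slope 0.09081241
F 59 (np.float32(588.0557), np.float32(118.05008)) slope 0.09489919
top 28 (np.float32(655.90076), np.float32(84.71522)) slope 0.07858654
bot 28 (np.float32(527.68396), np.float32(76.99731)) slope 0.09427117
stopfront 28 (np.float32(656.9176), np.float32(86.695595)) slope 0.087904476
```

Run:
```python
from h import *
w=shot("wrist"); w5=cv2.imread("pics/w5.png")[:,:,::-1]
for v in (120,150,185,215):
    print(v,"now",w["pixels"][v,225:262].min(1).tolist()); print("   before",w5[v,225:262].min(1).tolist())
for u in (265,285,305): print(u,w["pixels"][80:110,u].min(1).tolist())
print(telemetry.read_state()["eef_pos"])
```

```text
120 now [107, 107, 107, 103, 135, 255, 255, 255, 255, 255, 255, 255, 255, 255, 220, 200, 203, 207, 185, 200, 204, 204, 203, 203, 204, 204, 204, 204, 203, 203, 204, 204, 204, 203, 203, 203, 204]
   before [109, 105, 85, 247, 255, 255, 255, 255, 255, 255, 255, 255, 255, 255, 255, 255, 255, 251, 178, 133, 138, 131, 154, 200, 205, 203, 203, 203, 202, 202, 203, 202, 202, 202, 202, 203, 202]
150 now [105, 105, 103, 104, 103, 100, 91, 241, 255, 255, 255, 255, 255, 255, 255, 255, 241, 233, 209, 205, 184, 195, 203, 203, 203, 203, 202, 203, 203, 203, 202, 201, 212, 227, 231, 228, 173]
   before [107, 106, 103, 102, 93, 219, 255, 255, 255, 255, 255, 255, 255, 255, 255, 255, 255, 255, 255, 255, 180, 124, 128, 125, 182, 201, 204, 202, 201, 201, 201, 202, 200, 200, 206, 226, 230]
185 now [112, 100, 101, 99, 99, 98, 98, 97, 96, 71, 255, 204, 139, 141, 146, 145, 142, 143, 145, 146, 131, 115, 171, 177, 198, 202, 201, 201, 201, 201, 201, 200, 201, 200, 201, 200, 200]
   before [104, 103, 103, 101, 98, 98, 95, 86, 251, 214, 149, 140, 143, 143, 140, 141, 140, 139, 125, 225, 251, 255, 181, 110, 114, 137,
[... 232 characters left out ...]
00, 200]
   before [112, 99, 99, 97, 97, 96, 95, 96, 92, 85, 180, 255, 255, 255, 255, 255, 255, 255, 255, 255, 255, 255, 255, 255, 191, 107, 92, 169, 198, 200, 199, 199, 200, 199, 199, 199, 199]
265 [136, 156, 237, 255, 255, 255, 255, 255, 255, 255, 255, 255, 255, 255, 255, 251, 253, 252, 252, 232, 188, 196, 204, 203, 203, 204, 203, 202, 203, 203]
285 [132, 223, 255, 255, 255, 255, 255, 255, 255, 255, 255, 255, 255, 255, 255, 255, 255, 255, 255, 246, 191, 201, 203, 203, 203, 203, 203, 202, 202, 203]
305 [156, 237, 255, 255, 255, 248, 179, 129, 134, 137, 138, 136, 129, 122, 207, 253, 254, 253, 232, 186, 197, 206, 204, 204, 204, 204, 204, 204, 203, 203]
[549.79929731  42.30152287 197.42078956]
```

Before clamping there was a dark bed gap at the fence. It is now closed along the whole length (no dark pixels), and the stone is also flush with the stop.

```bash
python3 -c "
from cell import manip
print(manip.sign_off())"
```

```text
the job is handed in; nothing more can be done
None
```

The stone is home against the end stop and clamped square to the fence; the wrench turned about 0.88 rad, its handle kinked to an estimated 0.13 rad (past the 0.08 click, short of 0.22) and was let go, and the job is handed in (no verdict returned).

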